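Unlock the standards box

TASK

Take the upright key from its stand, put it fully down into the lock of the standards box, feeling for the keyhole, and turn it about a quarter turn clockwise (seen from above) so that the hidden bolt lets go and the lid springs up by itself. Leave the key in the lock, turned, and let go of it; do not press or wrench the key against the lock with more than about 25 N, and do not disturb the bottles and the timer.

Things in the scene. Friction and masses are not known exactly. Their poses are not given: they have to be found in the camera images.
- key_bow (a point): centre of the key's head (bow), a black moulded block 30 mm wide (x), 10 mm thick (y), 36 mm tall (z), to be gripped across its 10 mm thickness. z points up along the shank, from foot to bow. The foot is 62 mm below this point. The shank is round steel, 10 mm, with a 13 mm collar 36 to 39 mm above the foot. Key mass about 45 g
- key_tip (a point): centre of the key's foot on the shank's axis, axes as key_bow. At the foot one flat bit sticks out to 13 mm from the shank's axis along +x; it is 4 mm thick (y), 7 mm tall, its underside level with the foot. The foot's edges are bevelled by 0.6 mm
- key_stand: grey plastic block 40 x 40 mm, 26 mm tall on a 60 mm foot, fixed to the worktop; origin under its centre. The key stands loosely upright in its key-shaped hole (20 mm deep), foot 6 mm above the worktop; lift it straight up by 25 mm or more to clear it
- lockbox: grey metal box, 200 (x) x 130 (y) x 75 mm tall, fixed to the worktop, with the lock near its front (-x) and the lid behind; origin under its centre. The lock is a square steel plate 60 x 60 x 12 mm, proud of the box's top, with one keyhole at its centre. The plate floats on a spring: it gives down by up to 5 mm, from about 1.5 N to about 5.5 N, then it is solid
- rosette (a point): nominal centre of the lock plate's upper face, 92.5 mm over the worktop, 58 mm from the box's middle towards its front; fixed to the box, axes as the box. The real plate and keyhole sit up to 5 mm off this point in x and in y (not measured; yaw is true). The keyhole fits the key's foot with 1.2 mm clearance all round; its bit slot points to +x, so the key enters with its bit along +x
- lid (a joint): angle of the lid (110 x 130 mm), hinged at the box's far (+x) edge: 0 to 0.02 shut and bolted, about 0.5 when sprung open. The key goes in to a stop 22 mm below the plate's face (sinks with the plate) and turns only then: clockwise from above, +x towards -y, load about 0.1 N m; play 0.2 rad, lid released at 0.7 to 1.3 rad, end stop past 1.4 rad. A turned key stays and stands by itself
- dropper_bottle: white dropper bottle, 48 mm across, 92 mm tall, loose bystander; origin under its centre
- brown_bottle: small brown bottle with white cap, 38 mm across, 75 mm tall, loose bystander; origin under its centre
- timer: white lab timer standing on its edge, 20 x 62 x 56 mm, loose bystander; origin under its centre
Not all that is in view belongs to the job. What is shaped like the part that bears key_bow but orange is not meant.

How it is judged:
On the way, in this order (a step that is already met when the one before it is completed fails the run):
1. the key's foot is inside the lock, at least 19 mm below the upper face of its plate, with the lid still shut (z of key_tip in the frame of rosette below -0.019 m and horizontal distance between key_tip and rosette below 0.012 m and value of joint lid below 0.05 rad), for 0.1 s.
2. the bolt has let go and the lid has sprung up (value of joint lid above 0.3 rad), for 0.2 s.
At the end, for the whole second after the job is handed in: the lid stands open by more than 0.3 rad and at rest; the key stands in the lock (foot at least 17 mm below where the plate's upper face was, within 12 mm of the rosette, tilted less than 0.35 rad), turned by more than 0.5 rad, released and at rest (value of joint lid above 0.3 rad and z of key_tip in the frame of rosette below -0.017 m and horizontal distance between key_tip and rosette below 0.012 m and angle between the x axis of key_bow and the x axis of rosette, either way round above 0.5 rad and angle between key_bow's own z axis and vertical below 0.35 rad and linear speed of each of lid, key below 0.05 m/s); the robot touches nothing.
It fails at once if the key is pressed or wrenched against the lock with more than 30 N (contact force between key and lockbox above 30 N).
It fails at once if a bystander (dropper bottle, brown bottle or timer) is moved by more than 30 mm (distance of any of dropper_bottle, brown_bottle, timer from where it was at the start of the episode above 0.03 m).
It also fails if it takes over 72 s, if anything falls off the work surface, if the arm or the gripper's body presses on something with over 40 N, if the wrist force passes 120 N, or if a joint passes its speed limit or range.

ROBOT

A 7-joint arm with a two-finger parallel gripper is mounted at the origin on a cart in front of the work surface, level with it; the furniture and walls round the work are solid. World frame = base frame: x ahead of the robot, y to its left, z up, the work surface at z = 0. Lengths are in m, angles in rad, forces in N, time in s.
With the tool pointing down it reaches from about 0.425 to 0.95 m from the base axis. Payload 4.7 kg.
Tool frame: the origin (TCP) lies on the centre line of the jaws, within the pads' length; the fingertips stand robot.nose_length ahead of it and the grasp point (between the pads) lies 8 mm behind it (robot.nose_length is the distance from the TCP to the fingertips, in m); z points along the fingers, x is the direction in which the jaws open and shut, and the axes are right-handed (so a half turn about z gives the same grasp; the last joint's range is limited). The gripper opens to 85 mm and grips with 20 to 120 N. Pads are 22 mm wide; open, the fingers measure 114 mm over their backs; the gripper's body (76 mm by 85 mm) begins 54 mm behind the grasp point. The pads swing forward as they close: fully open they stand 13 mm farther back than shut.
Start: joints at [1.175, 0.469, -0.049, 1.532, 0.024, 1.141, -0.082], TCP at [0.242, -0.63, 0.242] pointing down, gripper open.
Joint ranges: [-2.59, 2.59], [-0.33, 1.99], [-1.39, 1.29], [0.1, 2.45], [-1.04, 4.18], [0.21, 1.99], [-2.66, 2.66]. Speed limits (rad/s): [2.57, 2.57, 3.14, 3.14, 3.14, 3.14, 3.14].

INTERFACE

Orientations are given as [roll, pitch, yaw] about the fixed x, y, z axes, in that order (R = Rz(yaw) Ry(pitch) Rx(roll)).
In Python, from plant import robot gives the robot as it stands. Calls block until the motion is done:
- robot.goto(position, orientation): joint-space move of the TCP to a pose.
- robot.move_straight(position, vel=0.15, attitude=None, contact_N=None): straight line of the TCP; attitude=None keeps the orientation; vel is the mean speed in m/s. With contact_N (N) it stops when the force on the tool has changed by that much, and returns True; else False.
- robot.move_joints(angles): joint-space move.
- robot.grip(opening, strength=None): opening from 0.0 (shut) to 1.0 (fully open); strength is the grip in N (None keeps the last); returns when the fingers have stopped.
- robot.sleep(seconds).
- robot.inverse_kinematics(position, orientation): joint angles nearest the present ones, or None.
- robot.sense(): the state.
- robot.grab_frame(name): name is "scene" or "side" or "wrist"; returns a dict with "image" (420x560x3 uint8, red, green, blue), "range_z" (420x560 float32, m along the optical axis (not along the pixel's ray), 0 where there is no reading), "fx", "fy", "cx", "cy" (pixels), "dist_coeffs" ([k1, k2, p1, p2, k3] as OpenCV has them; the pictures are not rectified), "R" (3x3) and "t" (3): a world point X has camera coordinates R X + t. Camera axes: x right, y down, z forward; pixel columns grow to the right and rows downward; lengths in m; the calibration is good to about 2 mm. A picture is of the moment at which its call begins.
A pose or a line that the arm cannot do raises robot.IKError and nothing moves.
- robot.close_job(): hands the job in, once; it reports no verdict.
The state is a dict: "t": time; "joint_pos": joint angles; "joint_velocities": joint speeds; "effort": joint torques, N m; "tcp_pos": TCP position; "tcp_rot": TCP orientation; "wrist_force": force on the tool from outside, world axes, zero at the start; "torque": the same for the moment, N m; "opening": opening from 0.0 (shut) to 1.0 (fully open).
Only numpy, scipy, OpenCV 4.12 (cv2) and the standard library are available. Lean on these libraries where they do the work, as an engineer would, in place of code of your own. Each camera call takes 0.05 s, during which the arm holds its last target. There are 200 camera calls.

## Working session

There is one attempt and no reset: what is moved stays moved. The work goes in short steps, each a Python script; the robot and the scene stay as the last script left them, time stands still between calls to the robot, and variables do not carry over. Pictures are saved under pics/ and viewed, on a budget of 10 in all, crops included, one or two more only if the job needs it, and the job is handed in when it is done.

```bash
ls; mkdir -p pics; cat > h.py <<'E'
import numpy as np, cv2
from plant import robot
def cam(f): 
    return np.array([[f["fx"],0,f["cx"]],[0,f["fy"],f["cy"]],[0,0,1]]),np.array(f["dist_coeffs"],float),np.array(f["R"]),np.array(f["t"])
def ray(f,uv):
    K,d,R,t=cam(f); p=cv2.undistortPoints(np.array(uv,float).reshape(-1,1,2),K,d).reshape(-1,2)
    return -R.T@t, np.c_[p,np.ones(len(p))]@R
def onplane(f,uv,z):
    c,r=ray(f,uv); return c+r*((z-c[2])/r[:,2])[:,None]
def cloud(f):
    h,w=f["range_z"].shape; v,u=np.mgrid[:h,:w]; c,r=ray(f,np.c_[u.ravel(),v.ravel()])
    return (c+r*f["range_z"].reshape(-1,1)).reshape(h,w,3)
def proj(f,X):
    K,d,R,t=cam(f); return cv2.projectPoints(np.array(X,float).reshape(-1,1,3),cv2.Rodrigues(R)[0],t,K,d)[0].reshape(-1,2)
def save(f,n,crop=None,s=1):
    im=f["image"][...,::-1]
    if crop: im=im[crop[1]:crop[3],crop[0]:crop[2]]
    cv2.imwrite("pics/"+n,cv2.resize(im,None,fx=s,fy=s,interpolation=cv2.INTER_CUBIC))
E
python3 - <<'E'
from h import *
import pickle
s=robot.sense();print(s,robot.nose_length)
F={n:robot.grab_frame(n) for n in("scene","side")}
pickle.dump(F,open("F.pkl","wb"))
for n in F: save(F[n],n+"0.png",s=1.4); print(n,-F[n]["R"].T@F[n]["t"])
E
```

```text
pics
{'t': 0.0, 'joint_pos': array([ 1.17512213,  0.46944132, -0.04857795,  1.5337085 ,  0.0240685 ,
        1.1409895 , -0.08231138]), 'joint_velocities': array([-0.00152037, -0.0004141 , -0.00221849, -0.00104116,  0.00099877,
        0.00118528, -0.00220145]), 'effort': array([-1.28456835e-03, -5.10312510e+01, -4.68411902e-02, -2.37712920e+01,
        1.07098126e-02,  7.64054043e-03,  2.75062149e-05]), 'tcp_pos': array([ 0.24186408, -0.62957105,  0.24125524]), 'tcp_rot': array([ 3.14154108e+00,  1.96179837e-03, -1.20402992e+00]), 'wrist_force': array([-0.62291484, -0.10572938,  0.34734785]), 'torque': array([ 0.05086485, -0.00780353,  0.05246485]), 'opening': 1.0031744472937791} 0.011
scene [-0.26729445  0.7526387   0.73770367]
side [-0.1513722  -0.59011824  0.52836576]
```

View pics/scene0.png

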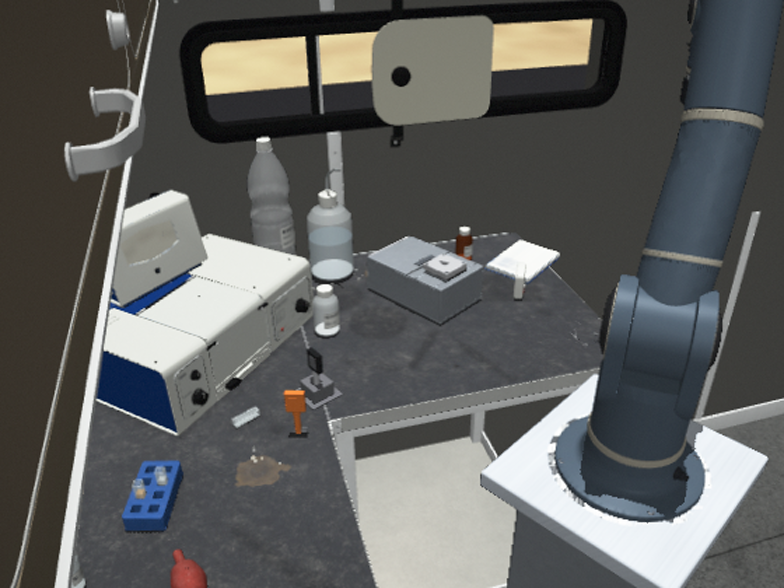

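View pics/side0.png

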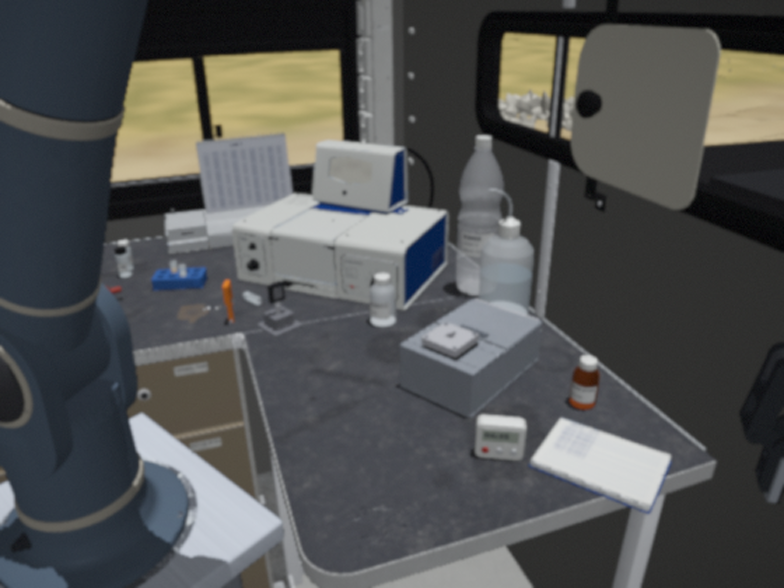

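The black key stands in its grey stand: scene picture (315,362), stand (320,388); side picture (276,292). The orange piece at scene (294,405) / side (227,300) is the decoy because of its colour and because it is not in a grey stand. The lock plate is at scene (446,264) and side (450,340). Next I measure these and make one enlarged crop.

```bash
python3 - <<'E'
from h import *
import pickle
F=pickle.load(open("F.pkl","rb"))
for n,kc,bc,lc in(("scene",(225,259),(225,250),(319,189)),("side",(197,209),(197,209),(322,243))):
    f=F[n];P=cloud(f);im=f["image"].astype(int)
    # black bow
    u,v=kc;m=np.zeros(im.shape[:2],bool);m[v-20:v+14,u-15:u+15]=True
    z=P[...,2]
    k=m&(im.max(2)<45)&(z>0.045)&(z<0.2)
    ys,xs=np.nonzero(k)
    print(n,"bow px",k.sum(),xs.mean(),ys.mean(),np.median(P[k],0),P[k].min(0),P[k].max(0))
    # lock plate: z around .0925 ; box top .0805
    u,v=lc;m[:]=False;m[v-50:v+60,u-70:u+75]=True
    print("plate px z",P[v,u])
    p=m&(abs(z-P[v,u,2])<0.006)
    nl,lab=cv2.connectedComponents(p.astype(np.uint8),connectivity=4);p=lab==lab[v,u]
    q=P[p];r=cv2.minAreaRect((q[:,:2]*1000).astype(np.float32));print("plate",p.sum(),np.median(q,0),r)
    b=m&(z>0.06)&(z<0.083)
    q=P[b];r=cv2.minAreaRect((q[:,:2]*1000).astype(np.float32));print("boxtop",b.sum(),np.median(q,0),r)
    # stand
    m[:]=False;u,v=kc;m[v-5:v+45,u-30:u+35]=True
    s=m&(z>0.018)&(z<0.032)&(im.min(2)>60)
    q=P[s]
    if len(q):print("stand",s.sum(),q.mean(0),cv2.minAreaRect((q[:,:2]*1000).astype(np.float32)))
a=F["scene"]["image"][225:315,180:260,::-1];b=F["side"]["image"][180:270,150:230,::-1]
c=F["scene"]["image"][160:230,255:355,::-1];d=F["side"]["image"][210:280,280:380,::-1]
R=lambda x:cv2.resize(x,(400,300) if x is c or x is d else (267,300),interpolation=cv2.INTER_CUBIC)
top=np.hstack([R(a),R(b),np.zeros((300,266,3),np.uint8)]);bot=np.hstack([R(c),R(d)])
cv2.imwrite("pics/crop1.png",np.vstack([top,bot]))
E
```

```text
scene bow px 99 225.1919191919192 257.19191919191917 [0.44227578 0.213211   0.07715751] [0.43494766 0.2075962  0.05122248] [0.46791376 0.21649367 0.08907332]
plate px z [ 0.47843735 -0.14672051  0.09285136]
plate 300 [ 0.48277728 -0.14369754  0.09335625] ((486.03143310546875, -146.74688720703125), (62.72358703613281, 64.02467346191406), 0.2313520610332489)
boxtop 2655 [ 0.57939896 -0.17589099  0.07536391] ((521.5108032226562, -290.3463134765625), (520.2808227539062, 337.5909423828125), 60.95005798339844)
stand 197 [0.44635673 0.21229017 0.02544885] ((450.9971008300781, 209.67105102539062), (42.1477165222168, 45.18384552001953), 83.26818084716797)
side bow px 54 193.64814814814815 205.7962962962963 [0.44385892 0.20487199 0.07223497] [0.43707295 0.2010655  0.04564568] [0.53271636 0.36749672 0.08451473]
plate px z [ 0.47721118 -0.15922181  0.09040078]
plate 526 [ 0.48214369 -0.15357722  0.09037118] ((486.1545104980469, -150.06724548339844), (61.301761627197266, 64.16622161865234), 89.98310089111328)
boxtop 3590 [ 0.56865119 -0.15418101  0.07304746] ((630.7666625976562, -98.301025390625), (407.05169677734375, 324.86041259765625), 57.260955810546875)
stand 166 [0.46941907 0.20907663 0.0228476 ] ((503.66143798828125, 221.3584747314453), (158.8701934814453, 77.38905334472656), 30.522239685058594)
```

View pics/crop1.png

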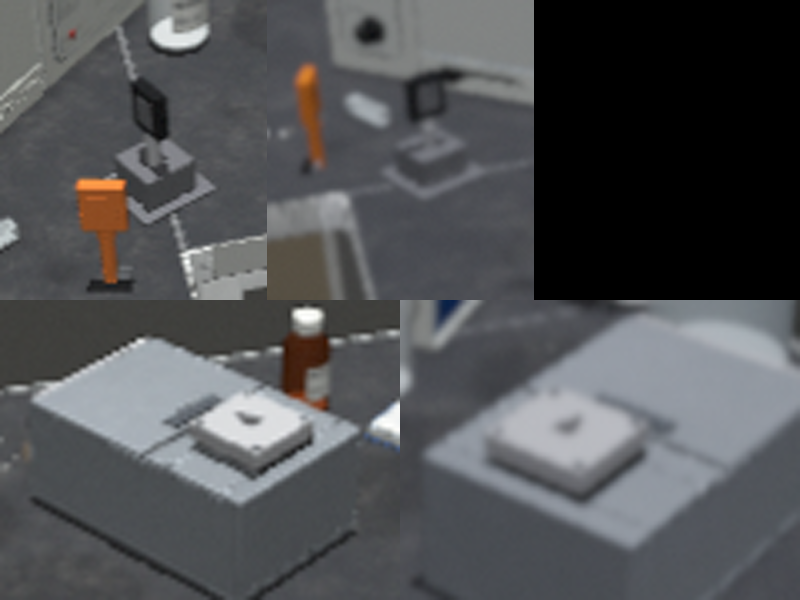

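```bash
python3 - <<'E'
from h import *
import pickle
for p in((.446,.211),(.486,-.148)):
  for y in(np.pi/2,-np.pi/2,np.pi/2-1.5,-np.pi/2-1.5,-np.pi/2+1.5):
    q=robot.inverse_kinematics([*p,.2],[np.pi,0,y]); print(p,round(y,2),None if q is None else np.round(q,2))
s=robot.sense();
robot.goto([.36,-.15,.33],[np.pi,0,-np.pi/2]); robot.goto([.43,.211,.25],[np.pi,0,-np.pi/2])
f=robot.grab_frame("wrist");print(robot.sense()["tcp_pos"],-f["R"].T@f["t"],f["R"],f["fx"]);pickle.dump(f,open("w1.pkl","wb"));save(f,"w1.png",s=1.4)
E
```

```text
(0.446, 0.211) 1.57 [ 0.39  0.46 -1.18  1.96  0.49  1.05  0.57]
(0.446, 0.211) -1.57 [ 0.31  0.39 -1.03  1.96  0.4   1.01 -2.48]
(0.446, 0.211) 0.07 [ 0.35  0.42 -1.09  1.96  0.44  1.02 -0.88]
(0.446, 0.211) -3.07 [ 0.39  0.46 -1.17  1.96  0.49  1.05  2.22]
(0.446, 0.211) -0.07 [ 0.34  0.42 -1.09  1.96  0.43  1.02 -1.02]
(0.486, -0.148) 1.57 [ 0.86  0.34 -0.79  1.94  0.29  0.98  1.51]
(0.486, -0.148) -1.57 [ 0.47  0.26 -0.31  1.96  0.1   0.94 -1.45]
(0.486, -0.148) 0.07 [ 0.69  0.3  -0.57  1.95  0.19  0.95  0.1 ]
(0.486, -0.148) -3.07 [-0.66  0.41  1.13  2.01 -0.45  0.99 -2.38]
(0.486, -0.148) -0.07 [ 0.67  0.29 -0.55  1.95  0.18  0.95 -0.04]
[0.4306853  0.20963797 0.24990503] [0.49762311 0.2089136  0.38185243] [[-2.53387654e-03 -9.99996776e-01  1.63510355e-04]
 [-9.64446013e-01  2.48700574e-03  2.64268239e-01]
 [-2.64267794e-01  5.11926180e-04 -9.64449206e-01]] 337.2068830969022
```

View pics/w1.png

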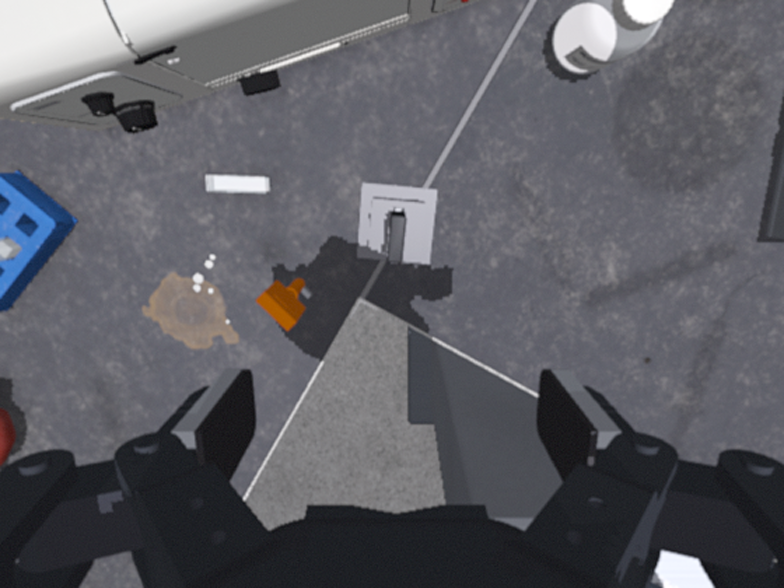

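The wrist view shows the stand centred at about (397,224) and the bow top at (396,235). The orange decoy is at (283,303). Next I find which way the bit points from two close views.

```bash
python3 - <<'E'
from h import *
import pickle
c=np.array([.446,.211])
fs=[]
for y,dx in((-np.pi/2,-.02),(np.pi/2,.02)):
    robot.goto([c[0]+dx*3.5,c[1],.20 if 1 else 0],[np.pi,0,y]); f=robot.grab_frame("wrist"); fs.append(f)
    P=cloud(f);z=P[...,2];near=np.hypot(P[...,0]-c[0],P[...,1]-c[1])<.06
    for nm,lo,hi in(("bowtop",.080,.092),("standtop",.022,.030)):
        m=near&(z>lo)&(z<hi);q=P[m]
        if len(q)>5: print(nm,m.sum(),q.mean(0),cv2.minAreaRect((q[:,:2]*1000).astype(np.float32)))
    uv=proj(f,[[*c,.04]])[0].astype(int);print(uv)
    u,v=np.clip(uv,60,[500,360]);save(f,"t.png");fs[-1]["c"]=cv2.resize(f["image"][v-60:v+60,u-60:u+60,::-1],(400,400),interpolation=cv2.INTER_CUBIC)
cv2.imwrite("pics/crop2.png",np.hstack([f["c"] for f in fs]));pickle.dump(fs,open("w2.pkl","wb"))
E
```

```text
bowtop 642 [0.4546944  0.20872256 0.08616778] ((454.4820861816406, 208.74111938476562), (10.465822219848633, 29.881080627441406), 83.64010620117188)
standtop 1577 [0.4540749  0.20891829 0.02632932] ((454.5521240234375, 208.78521728515625), (39.9968376159668, 39.9954948425293), 84.72882080078125)
[280 115]
bowtop 607 [0.45378502 0.20863817 0.08616773] ((454.08575439453125, 208.7861328125), (10.360333442687988, 29.95883560180664), 84.8160171508789)
standtop 1500 [0.45309824 0.20875395 0.0263336 ] ((454.0240173339844, 208.62940979003906), (40.03069305419922, 40.111690521240234), 84.80500030517578)
[283 115]
```

View pics/crop2.png

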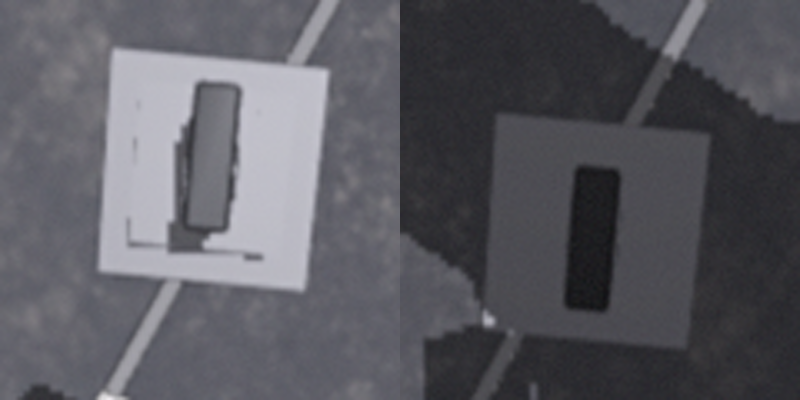

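The bow centre is at (0.454, 0.209), yaw -5.2°, agreeing in both views and in size. Its top is at z 86 mm, as expected. The bit side is still hidden under the bow, so I take one oblique view.

```bash
python3 - <<'E'
from h import *
import pickle
robot.goto([.454,.085,.2],[np.pi,0,np.pi-.1]); f=robot.grab_frame("wrist");pickle.dump(f,open("w3.pkl","wb"))
c=np.array([.4542,.2088]);a=np.deg2rad(-5.2);ux=np.array([np.cos(a),np.sin(a)])
F=pickle.load(open("F.pkl","rb"));F["w"]=f
for n,g in F.items():
    S=[]
    for k in(8,10,12,14,-8,-10,-12,-14):
        u,v=proj(g,[[*(c+ux*k/1000),.026]])[0]; S.append(int(cv2.getRectSubPix(g["image"],(1,1),(u,v)).mean()))
    print(n,S)
u,v=proj(f,[[*c,.04]])[0].astype(int);print(u,v,-f["R"].T@f["t"])
v=max(v,50);save(f,"w3.png",(u-60,v-50,u+60,v+50),5)
E
```

```text
scene [88, 80, 80, 95, 85, 71, 64, 71]
side [95, 98, 101, 105, 93, 89, 89, 89]
w [72, 71, 69, 88, 94, 94, 94, 93]
295 319 [0.44771419 0.01817557 0.33212621]
```

View pics/w3.png

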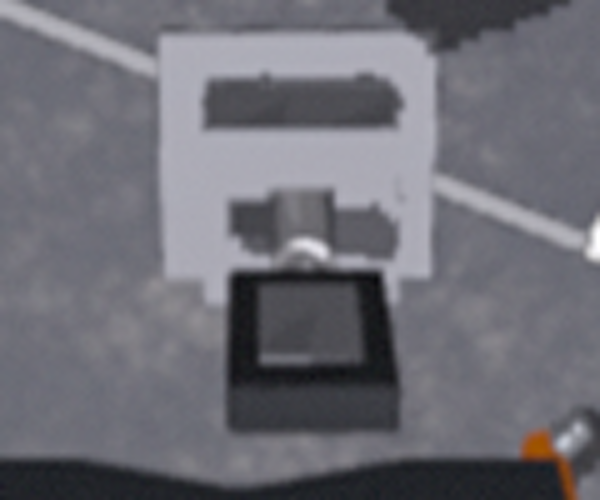

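```bash
python3 - <<'E'
from h import *
import pickle
f=pickle.load(open("w3.pkl","rb"));c=np.array([.4542,.2088]);a=np.deg2rad(-5.2);ux=np.array([np.cos(a),np.sin(a)]);uy=np.array([-ux[1],ux[0]])
u0,v0=proj(f,[[*c,.04]])[0].astype(int)
for k in(-19,-13,-8,0,8,13,19): print(k,(proj(f,[[*(c+ux*k/1000),.026]])[0]-[u0-60,v0-50])*5)
P=cloud(f)
print("rows: z(mm)/brightness on a grid in stand frame at z=.026; cols k=-18..18 step 2")
for w in range(-14,15,2):
    r=[];b=[]
    for k in range(-18,19,2):
        u,v=np.round(proj(f,[[*(c+ux*k/1000+uy*w/1000),.026]])[0]).astype(int); r.append("%3d"%round(P[v,u,2]*1000));b.append("%3d"%f["image"][v,u].mean())
    print("%4d"%w," ".join(r)," | "," ".join(b))
E
```

```text
-19 [392.12975411 214.02954518]
-13 [362.84123551 214.27980101]
-8 [338.43625785 214.4888083 ]
0 [299.3921364  214.82409242]
8 [260.35251598 215.16045201]
13 [235.95492286 215.37122375]
19 [206.6799076 215.624706 ]
rows: z(mm)/brightness on a grid in stand frame at z=.026; cols k=-18..18 step 2
 -14  27  27  27  27  26  28  26  26  27  27  26  28  26  26  26  27  26  27  26  |  174 174 175 173 173 173 173 173 174 174 173 174 174 174 175 174 174 174 174
 -12  26  28  27  27  27  27  26  27  26  26 332  27  27  26  27  26  26  26  26  |  174 173 173 174 174 174 174 174 173 173 174 174 174 174 175 174 174 174 174
 -10  26  26  25  26  25  27  26  26  27  27  25  28  28  27  26  26  27  26  26  |  174 173 173 173 174 174 175 174 174 175 173 174 174 174 174 174 174 173 174
  -8  26  27  26  25  26  27  27  26  26  26  26  26  27  27  27  26  28  27  26  |  170 173 173 174 173 174 171 172 172 172 172 172 174 174 174 174 173 174 174
  -6  26  26  27  27  26  26  18  20  24  26  24  22   7  26  27  26  25  27  27  |  172 176 174 174 175 175 115 113 122 123 132 126 128 171 173 173 172 175 174
[... 910 characters left out ...]
  95  76 150 202 212 172 106  75  91  90 121 167 173 173
   8  27  26  27  27  28  27  44  45  47  46  47  46  26  26  27  26  28  26  28  |   91  92  98 107 108 111 118 221 191 141 143 133  98 113 124 160 175 173 173
  10  26  26  27  26  26  26  44  47  50  50  50  46  46  27  27  27  26  27  27  |  109 111 126 154 156 156 138 131 117 118 108 130 142 174 172 173 173 174 173
  12  25  53  52  52  52  52  52  52  52  52  53  53  52  51  51  52  52  27  27  |  168 132 130 135 135 135 108  84  97 100  81  97 116 140 139 138 151 175 174
  14  27  55  55  54  56  56  55  56  55  55  56  55  55  54  56  54  55  26  26  |  163  24  19  21  27  25  25  27  30  30  26  26  26  32  24  25  66 171 174
```

Depth in the oblique view settles it: the keyhole slot in the stand (z < 25 mm) runs from +6 to +14 mm, so the bit points to +x at key yaw -5.2°. Next I look at the lock from above, then grasp.

```bash
python3 - <<'E'
from h import *
import pickle
robot.goto([.47,0,.26],[np.pi,0,np.pi/2])
robot.goto([.54,-.148,.23],[np.pi,0,np.pi/2]); robot.sleep(.3)
f=robot.grab_frame("wrist");pickle.dump(f,open("w4.pkl","wb"))
print(robot.sense()["t"],-f["R"].T@f["t"])
P=cloud(f);z=P[...,2]
near=(abs(P[...,0]-.486)<.05)&(abs(P[...,1]+.148)<.05)
m=near&(abs(z-.0925)<.005);q=P[m];print("plate",m.sum(),np.median(q,0),cv2.minAreaRect((q[:,:2]*1000).astype(np.float32)))
pc=np.array(cv2.minAreaRect((q[:,:2]*1000).astype(np.float32))[0])/1000
uv=proj(f,[[*pc,.0925]])[0];print("px",uv)
h=(z<.088)&(abs(P[...,0]-pc[0])<.022)&(abs(P[...,1]-pc[1])<.02)
ys,xs=np.nonzero(h)
X=onplane(f,np.c_[xs,ys],np.median(q[:,2]));print("hole",h.sum(),X.min(0),X.max(0))
print("box top",[np.round(P[(abs(z-.0805)<.004)|(abs(z-.075)<.004)].min(0),4),np.round(P[(abs(z-.075)<.004)].max(0),4)])
u,v=uv.astype(int);u,v=max(u,90),max(v,75);save(f,"w4.png",(u-90,v-75,u+90,v+75),4)
E
```

```text
10.0833 [ 0.47355363 -0.14771643  0.36250848]
plate 5677 [ 0.48443168 -0.14972087  0.0928542 ] ((486.82781982421875, -149.72003173828125), (59.7700309753418, 60.198081970214844), 0.1592424213886261)
px [279.98356537 137.17978573]
hole 307 [ 0.48059137 -0.15519737  0.0928542 ] [ 0.49983191 -0.14421404  0.0928542 ]
box top [array([ 0.4436, -0.416 ,  0.071 ]), array([0.7216, 0.1137, 0.079 ])]
```

View pics/w4.png

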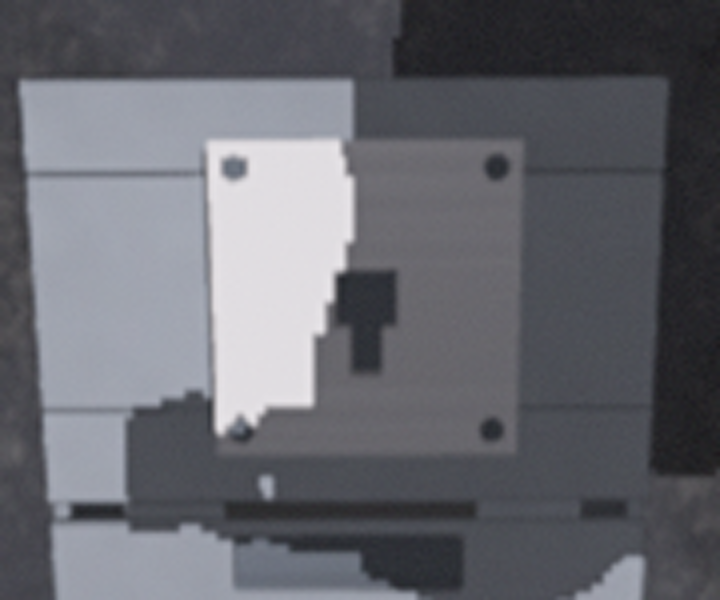

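Keyhole axis is at about (0.4862, -0.1497) and the plate centre at (0.4868, -0.1497), face z 92.9 mm. Sizes fit (hole about 20 x 12 mm, plate 60 mm). In the crop, the hole is at (367,298) with the slot towards +x. Now I grasp the key.

```bash
python3 - <<'E'
from h import *
Y=np.pi/2-np.deg2rad(5.2); k=np.array([.4541,.2088])
robot.goto([.47,0,.26],[np.pi,0,np.pi/2]); robot.grip(.5,60)
robot.goto([*k,.15],[np.pi,0,Y]); robot.sleep(.2); s=robot.sense();print(s["tcp_pos"],s["tcp_rot"],s["wrist_force"])
d=k-s["tcp_pos"][:2]
robot.move_straight([*k,.061],vel=.08,contact_N=8); robot.sleep(.2);s=robot.sense();print(s["tcp_pos"],s["tcp_rot"],s["wrist_force"])
robot.grip(0,60); s=robot.sense();print(s["opening"],s["opening"]*85,s["tcp_pos"],s["wrist_force"])
robot.move_straight([*k,.13],vel=.08);robot.sleep(.2);s=robot.sense();print(s["t"],s["opening"],s["tcp_pos"],s["tcp_rot"],s["wrist_force"],s["torque"])
F=robot.grab_frame("scene");u,v=proj(F,[[*k,.13]])[0].astype(int);save(F,"g.png",(u-50,v-45,u+50,v+65),5)
E
```

```text
[0.45506629 0.20743143 0.1505042 ] [3.14027952e+00 3.56370982e-04 1.47714890e+00] [ 0.49027525  0.1906253  -0.59143802]
[0.45436704 0.20884232 0.06137125] [ 3.14080793e+00 -2.71662782e-04  1.47984283e+00] [ 0.56527448  0.28726225 -0.97812104]
0.10605775730949639 9.014909371307192 [0.45415038 0.20876754 0.06116573] [-0.71741065 -0.48118376  2.49688674]
15.4917 0.10909918411147689 [0.45383823 0.20868788 0.12952552] [-3.14063129e+00  3.05334605e-04  1.48016399e+00] [ 0.04128988  0.20027737 -1.25076683] [-0.00877802  0.03037626  0.02424033]
```

View pics/g.png

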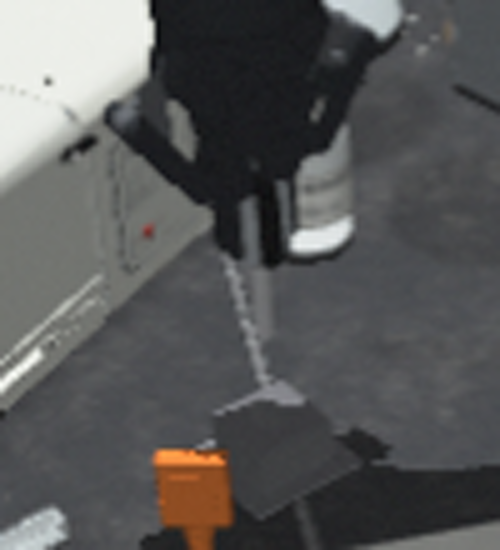

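```bash
cat > ins.py <<'E'
from h import *
Y=np.pi/2; FO=.0553; FACE=.0925
def st():
    s=robot.sense(); return s["tcp_pos"],s["wrist_force"],s["t"]
def peck(xy):
    """straight down on xy until ~4 N or 23 mm deep; True if the foot went in"""
    robot.move_straight([*xy,FACE+FO+.004],vel=.06); robot.sleep(.1); f0=st()[1]
    hit=robot.move_straight([*xy,FACE+FO-.0245],vel=.03,contact_N=3.5)
    p,f,t=st(); print("peck",np.round(xy,4),"foot",np.round((p[2]-FO-FACE)*1e3,1),"xy",np.round(p[:2],4),hit,"dF",np.round(f-f0,1),"t",round(t,1))
    return (p[2]-FO)<FACE-.012
E
python3 - <<'E'
from ins import *
c=np.array([.4862,-.1497])
robot.goto([.46,.03,.22],[np.pi,0,Y]); robot.goto([*c,.18],[np.pi,0,Y]); robot.sleep(.2); print(st())
print(peck(c))
E
```

```text
(array([ 0.48668205, -0.14760009,  0.18053383]), array([-0.01473503,  0.38873882, -0.3189181 ]), 17.325)
peck [ 0.4862 -0.1497] foot -24.3 xy [ 0.4861 -0.1497] False dF [-1.5 -0.2  2.7] t 19.1
True
```

The key is in at the first peck: foot 24.3 mm below the face with only 2.7 N. Now I turn it in small steps while watching force and moment.

```bash
python3 - <<'E'
from ins import *
def lid():
    P=cloud(robot.grab_frame("side")); m=(abs(P[...,0]-.59)<.03)&(P[...,1]>-.21)&(P[...,1]<-.09)&(P[...,2]>.05)&(P[...,2]<.15); return np.median(P[m][:,2]) if m.sum()>5 else None
s0=robot.sense(); z=s0["tcp_pos"][2]; c=[.4862,-.1497,FACE+FO-.0245]; print("lid z",lid())
for a in np.arange(.12,1.39,.12):
    robot.move_straight(c,vel=.02,attitude=[np.pi,0,Y-a])
    s=robot.sense(); df=s["wrist_force"]-s0["wrist_force"]; L=lid()
    print(round(a,2),"yaw",round(Y-s["tcp_rot"][2],2),"xyz",np.round(s["tcp_pos"],4),"dF",np.round(df,1),"Tz",np.round(s["torque"]-s0["torque"],2),"lid z",np.round(L,4),round(s["t"],1))
    if np.linalg.norm(df)>14: print("stop");break
E
```

```text
lid z 0.07329039710424362
0.12 yaw 0.12 xyz [ 0.4866 -0.1495  0.1236] dF [ 0.7 -0.2  0.4] Tz [ 0.2  -0.31  0.09] lid z 0.0734 19.5
0.24 yaw 0.24 xyz [ 0.487  -0.1486  0.1236] dF [ 2.4  4.  -0.1] Tz [ 0.93 -0.65  0.12] lid z 0.0733 19.8
0.36 yaw 0.36 xyz [ 0.4872 -0.1484  0.1236] dF [3.5 4.3 0.6] Tz [ 1.28 -0.9   0.13] lid z 0.0733 20.1
0.48 yaw 0.48 xyz [ 0.4873 -0.1483  0.1236] dF [4.1 4.6 0.2] Tz [ 1.28 -0.91  0.09] lid z 0.0733 20.4
0.6 yaw 0.6 xyz [ 0.4874 -0.1484  0.1236] dF [4.1 6.3 0. ] Tz [ 1.31 -0.96  0.13] lid z 0.0734 20.7
0.72 yaw 0.72 xyz [ 0.4875 -0.1485  0.1237] dF [3.9 4.2 0.4] Tz [ 1.21 -1.04  0.13] lid z 0.0733 21.0
0.84 yaw 0.84 xyz [ 0.4876 -0.1486  0.1237] dF [ 4.2  4.8 -0.2] Tz [ 1.24 -1.17  0.11] lid z 0.0733 21.4
0.96 yaw 0.96 xyz [ 0.4878 -0.1488  0.1237] dF [ 4.9  4.6 -1.6] Tz [ 1.15 -1.15  0.08] lid z 0.0734 21.7
1.08 yaw 1.07 xyz [ 0.4872 -0.1492  0.1236] dF [5.2 4.  1.1] Tz [ 1.04 -1.14  0.1 ] lid z 0.0625 22.0
1.2 yaw 1.2 xyz [ 0.4866 -0.1497  0.1236] dF [4.3 4.3 1. ] Tz [ 0.98 -1.16  0.08] lid z 0.0624 22.3
1.32 yaw 1.32 xyz [ 0.4864 -0.1499  0.1234] dF [4.5 2.2 1.4] Tz [ 0.79 -1.24  0.06] lid z 0.0621 22.6
```

```bash
python3 - <<'E'
from ins import *
f=robot.grab_frame("side"); save(f,"lid.png",(250,150,450,300),4)
P=cloud(f); m=(P[...,0]>.53)&(P[...,0]<.66)&(P[...,1]>-.21)&(P[...,1]<-.09)&(P[...,2]>.085)&(P[...,2]<.16); q=P[m]
print(m.sum(), q.min(0) if m.any() else None, q.max(0) if m.any() else None)
E
```

```text
399 [ 0.53008265 -0.20988322  0.08520597] [ 0.61768903 -0.12689473  0.12445594]
```

View pics/lid.png

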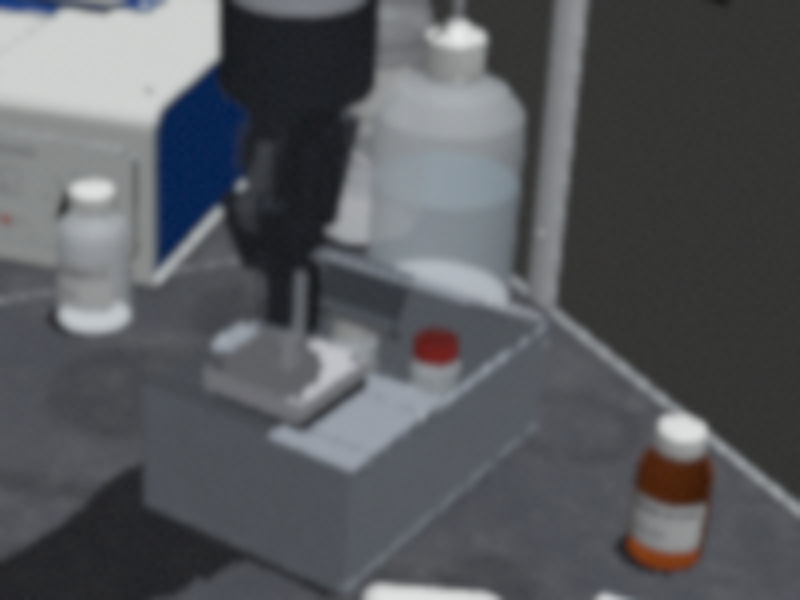

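The lid is open: the inside with the red-capped vial shows at (437,345), and the key is upright at (300,310). Now I let go and retreat upward.

```bash
python3 - <<'E'
from ins import *
robot.grip(.3); robot.sleep(.2); p=st()[0]; print(p)
robot.move_straight([p[0],p[1],.25],vel=.08); robot.move_straight([p[0]-.02,p[1],.32],vel=.1); robot.sleep(.5)
f=robot.grab_frame("scene"); g=robot.grab_frame("wrist")
c=np.array([.4862,-.1497])
for h in(f,g):
    P=cloud(h);z=P[...,2];m=(np.hypot(P[...,0]-c[0],P[...,1]-c[1])<.03)&(z>.135)&(z<.16)
    if m.sum()>4: print("bow top",m.sum(),np.median(P[m],0),cv2.minAreaRect((P[m][:,:2]*1000).astype(np.float32)))
a=cv2.resize(f["image"][130:250,250:370,::-1],(400,400),interpolation=cv2.INTER_CUBIC)
u,v=proj(g,[[.53,-.15,.1]])[0].astype(int);print(u,v)
b=cv2.resize(g["image"][...,::-1],(400,300));b=cv2.copyMakeBorder(b,0,100,0,0,cv2.BORDER_CONSTANT)
cv2.imwrite("pics/end.png",np.hstack([a,b]));print(robot.sense()["t"],robot.sense()["wrist_force"])
E
```

```text
[ 0.48574006 -0.14994949  0.12306016]
bow top 62 [ 0.4831664  -0.14190847  0.14554275] ((485.0973205566406, -146.16390991210938), (11.251224517822266, 33.02647399902344), 15.422483444213867)
bow top 393 [ 0.48560296 -0.14891722  0.15045012] ((486.2372131347656, -149.90663146972656), (10.371989250183105, 30.278085708618164), 18.51583480834961)
340 199
26.4417 [-0.20070358 -0.58597315 -0.03705864]
```

View pics/end.png

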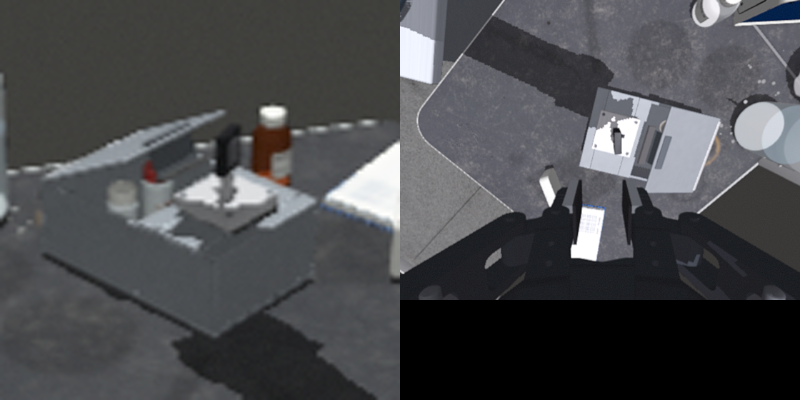

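```bash
python3 -c "
from plant import robot
print(robot.close_job())"
```

```text
the job is handed in; nothing more can be done
None
```

The job is done and handed in at about 26.5 s of the 72 s allowed, though the robot gave no verdict. I took the black key from its stand. It went into the lock on the first try with about 3 N. Turning it clockwise, the lid sprang open at about 1.08 rad; I carried on to 1.32 rad, let go and backed off upward.

**Last checks:**
- **Key:** the wrist view shows it standing upright at (0.486, -0.150). Its top is at z ≈ 150.5 mm, so the foot is about 22 mm below the plate's face. It is turned about 1.25 rad.
- **Lid:** it stands open in both the side and scene views. I did not measure its angle directly.
- **Forces:** the wrist force changed by about 8 N at most during the turn. With the gripper clear it read about 0.6 N, the sensor's usual offset.
- **Bystanders:** the bottles look upright and in place in the pictures. I did not measure the bottles or the timer.
- **Disagreement:** the coarser scene camera put the key's centre about 4 mm away in y from the wrist view, based on only 62 pixels. I went with the wrist view, which agrees with where the arm let go.

I viewed 9 pictures.

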